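# Hold the latch bolt level with the forend for dressing

### The job

I am about to dress the lock's forend (the steel strip in the edge of the door sample) with the lapping block, so both bolts must be out of the way: first turn the thumb-turn a quarter turn so that the dead bolt is drawn fully in, then swing the lever handle towards the thumb-turn until the latch bolt is level with the forend, neither standing proud nor sunk below it. The lever springs back, so finish with your fingers still holding it there, motionless. Leave the lapping block, the tin, the screwdriver and the spare lever handle where they lie.

Things in the scene. Friction and masses are not known exactly. Their poses are not given: they have to be found in the camera images.
- door_block: Door sample lying flat, fixed to the bench: plywood baseboard 270 x 520 x 18 mm, on it a wooden door offcut 200 x 400 x 44 mm, upper face 62 mm above the bench. Origin: centre of the baseboard's underside; +x towards the edge with the lock's forend, +y along the offcut's length, +z up. Toggle clamps at its ends (local x -0.07 to 0.08, |y| over 0.165) rise to 110 mm above the bench.
- forend (a point): Centre of the outer face of the forend, a steel strip 24 x 235 mm let into the offcut's edge; 40 mm above the bench, at door_block local (0.1005, 0). Both bolts come out through it.
- lever: Steel lever handle. Origin: on its upright turning axis, at door_block local (0.043, 0.039), 70 mm above the bench, on a rose 52 mm across, 8 mm high. A round bar 19 mm thick, its centre line 107 mm above the bench, runs 112 mm along the lever's local -x, then its end bends down to 77 mm above the bench. At rest its axes are parallel to door_block's. Its angle is 58.3 rad per m of latch travel.
- lever_end (a point): Point on the lever bar's centre line 100 mm from its axis, a good place to push. The lever turns anticlockwise seen from above (end towards the thumb-turn) from 0 to a stop at 0.933 rad; level latch = 0.7 rad. A spring turns it back: 0.5 N m at rest, 1.0 N m at 0.7 rad (10 N pushed here).
- turn: Thumb-turn: upright flat steel paddle 36 mm long (local x), 9 mm thick (local y), from 75 to 99 mm above the bench. Origin: on its axis, at door_block local (0.043, -0.039), 70 mm above the bench, on a rose like the lever's. Bolt fully thrown: its x is parallel to door_block's x. It turns anticlockwise seen from above by 1.571 rad to a stop (bolt fully in, paddle along door_block's y).
- turn_grip (a point): Centre of the thumb-turn's paddle, 87 mm above the bench. The turn starts 0 to 0.35 rad from the thrown end; friction 0.06 N m, it stays where it is left.
- latch (a joint): Latch bolt, the bevelled one (20 mm wide) below the lever: 0 = fully out, 12 mm proud of the forend; 0.012 m = level with the forend; 0.016 = sunk 4 mm, at the lever's stop. Moves with the lever.
- deadbolt (a joint): Dead bolt, the square one (30 x 13 mm) by the thumb-turn: 0 = fully thrown, 14 mm proud of the forend; 0.014 m = fully in. Moves with the thumb-turn in proportion.
- block: Bystander: wooden lapping block 100 x 42 x 24 mm with a dark sole, lying on the offcut beyond the lever.
- tin: Bystander: flat round tin of polish 63 mm across, 23 mm high, on the offcut beyond the thumb-turn.
- screwdriver: Bystander: screwdriver 210 mm long lying on the bench beside the sample.
- spare_lever: Bystander: loose lever handle on a rose, about 148 x 52 x 55 mm, on the bench beside the sample.

How it is judged (in metres and radians):
On the way, in this order (a step that is already met when the one before it is completed fails the run):
1. the dead bolt is drawn in (value of joint deadbolt above 0.0125 m), for 0.2 s.
2. the fingers hold the lever so that the latch bolt is level with the forend (value of joint latch between 0.0105 and 0.0135 m and contact force between the fingers and lever above 3 N), for 0.3 s.
At the end, for the whole second after the job is handed in: The dead bolt is drawn in (no more than 1.5 mm proud of the forend), the fingers press on the lever with more than 3 N and hold it still so that the latch bolt is within 1.5 mm of level with the forend, and the lapping block, tin, screwdriver and spare lever lie within 20 mm of where they were (all of step 2 and value of joint deadbolt above 0.0125 m and velocity of joint latch between -0.002 and 0.002 m/s and distance of each of block, tin, screwdriver, spare_lever from where it was at the start of the episode below 0.02 m); the arm keeps its last pose, push and grip.
It fails at once if a bystander is pushed aside (moved more than 20 mm) (distance of any of block, tin, screwdriver, spare_lever from where it was at the start of the episode above 0.02 m).
It also fails if it takes over 48 s, if anything falls off the work surface, if the arm or the gripper's body presses on something with over 40 N, if the wrist force passes 120 N, or if a joint passes its speed limit or range.

### The arm

A 6-joint arm with a two-finger parallel gripper is mounted at the origin on the work surface. World frame = base frame: x ahead of the robot, y to its left, z up, the work surface at z = 0. Lengths are in mm, angles in rad, forces in N, time in s.
With the tool pointing down it reaches from about 350 to 775 mm from the base axis. Payload 7.3 kg.
Tool frame: the origin (TCP) lies at the very end of the fingers, on their centre line; the grasp point (between the pads) lies 19 mm behind it; z points along the fingers, y is the line along which they close (so a half turn about z gives the same grasp; the last joint's range is limited). The gripper opens to 92 mm and grips with 3 to 60 N. Pads are 19 mm wide; open, the fingers measure 130 mm over their backs; the gripper's body (75 mm by 190 mm) begins 47 mm behind the grasp point.
Start: joints at [1.178, 0.342, 1.524, -0, 1.275, -0.146], TCP at [128.244, 509.119, 191.841] pointing down, gripper open.
Joint ranges: [-2.53, 2.53], [-0.77, 2.02], [0.04, 2.7], [-1, 4.14], [0.28, 2.66], [-3.11, 3.11]. Speed limits (rad/s): [2.57, 2.57, 3.14, 3.14, 3.14, 3.14].

### API

Orientations are given as [roll, pitch, yaw] about the fixed x, y, z axes, in that order (R = Rz(yaw) Ry(pitch) Rx(roll)).
In Python, from plant import get_obs, vision, workorder gives the robot as it stands.
- The arm moves only by the shell command python3 -m pendant 'ROWS' [OPENING]. ROWS is a JSON object of lists of equal length, an entry for each row: "dp": the shift along the tool's x, y, z in m, a list of three; "rotation": the turn, a rotation vector about the tool's x, y, z in rad, a list of three. A call has 1 to 8 rows; each row is the pose to reach, as a shift and turn from the pose commanded when the call began, along the tool's axes at that moment; what a row does not reach only later rows make up. A row lasts 1/8 s, in which the tool goes at most 62.5 mm and 10.7 degrees, less where a joint would pass 70% of its speed; a pose out of reach is approached as far as the arm can. A call with a gripper value outside its range is refused whole. OPENING is the finger opening in m, from 0 to 0.0918, set as the call begins (- or left out, the last holds). The fingers move at their own pace and stop on an object; the grip force is fixed at half the most. Time passes only in rows, so rows that repeat a pose let the fingers close. It gives the time, the measured TCP pose, the force, the opening and the grip force at its end, in the units of the state.
- get_obs(): the state, without advancing time (a new reading comes with each control period).
- vision.capture(name): name is "side" or "top"; returns a dict with "pixels" (400x640x3 uint8, red, green, blue), "vfov" (degrees; the focal length in pixels is half the picture's height over the tangent of half this angle, whatever the lens; pixels are square), "cx", "cy" (the principal point, pixels), "dist" ([k1, k2, p1, p2, k3] as OpenCV has them; the pictures are not rectified), "pose" (4x4, takes a point from camera to world coordinates). Camera axes: x right, y up, looking along -z (the intrinsics and any distortion apply to the point x, -y, -z); pixel columns grow to the right and rows downward; lengths in mm; the calibration is good to about 2 mm. A picture is of the moment at which its call begins. There is no depth.
- workorder.close_job(): hands the job in; it is judged then, once.
The state is a dict: "time": time; "joint_positions": joint angles; "dq": joint speeds; "tau": joint torques, N m; "tool_pos": TCP position; "tcp_rot": TCP orientation; "contact_force": force on the tool from outside, world axes, zero at the start; "moment": the same for the moment, N m; "grip_width": finger opening in mm; "finger_force": force on a finger pad.
Only numpy, scipy, OpenCV 4.12 (cv2) and the standard library are available. Lean on these libraries where they do the work, as an engineer would, in place of code of your own. Each camera call takes 0.05 s, during which the arm holds its last target. There are 200 camera calls.

## Working session

There is one attempt and no reset: what is moved stays moved. The work goes in short steps, Python scripts to look and compute and a shell command to move; the robot and the scene stay as the last step left them, time stands still between calls to the robot, and variables do not carry over. Pictures are saved under pics/ and viewed, at most 10 in all, crops included, and the job is handed in when it is done.

```bash
mkdir -p pics; ls; python3 - <<'E'
from plant import get_obs, vision
import cv2
for n in("top","side"):
    c=vision.capture(n); cv2.imwrite(f"pics/{n}0.png",c["pixels"][:,:,::-1])
    print(n,c["vfov"],c["cx"],c["cy"],c["dist"],c["pose"])
print(get_obs())
E
```

```text
pics
top 45.652287137657304 326.50752795233115 202.62219405893316 [-0.13753726  0.          0.          0.          0.        ] [[-1.43581491e-02  9.98792912e-01 -4.69740636e-02  5.05875109e+02]
 [-9.99799632e-01 -1.49962176e-02 -1.32593099e-02 -1.34530787e+01]
 [-1.39477381e-02  4.67742724e-02  9.98808104e-01  1.54406970e+03]
 [ 0.00000000e+00  0.00000000e+00  0.00000000e+00  1.00000000e+00]]
side 55.52649025273086 318.8807292388058 198.1035340344555 [-0.07182006  0.          0.          0.          0.        ] [[-9.97145706e-01  6.42761982e-02 -3.96107546e-02  5.21658496e+02]
 [-7.33272065e-02 -6.99459741e-01  7.10900268e-01  8.38836618e+02]
 [ 1.79878384e-02  7.11775695e-01  7.02176471e-01  9.49848986e+02]
 [ 0.00000000e+00  0.00000000e+00  0.00000000e+00  1.00000000e+00]]
{'time': 0.1, 'joint_positions': array([ 1.17799526e+00,  3.42657070e-01,  1.52490441e+00, -7.89979059e-06,
        1.27539526e+00, -1.45987618e-01]), 'dq': array([ 0.00087723, -0.00210433, -0.00197989,  0.00068282, -0.00162735,
        0.00013608]), 'tau': array([ 2.03183248e-03, -4.32007492e+01, -2.44692779e+01,  7.19808368e-02,
        5.25587308e-02, -5.27728321e-05]), 'tool_pos': array([128.08490564, 508.72185066, 191.21836548]), 'tcp_rot': array([-3.14024198e+00, -1.90958495e-04,  2.89478138e+00]), 'contact_force': array([-0.41796707,  0.05756479, -0.38440751]), 'moment': array([ 0.03433769, -0.01875436,  0.01243106]), 'finger_force': 0.0, 'grip_width': 91.86551772953905}
```

View pics/top0.png

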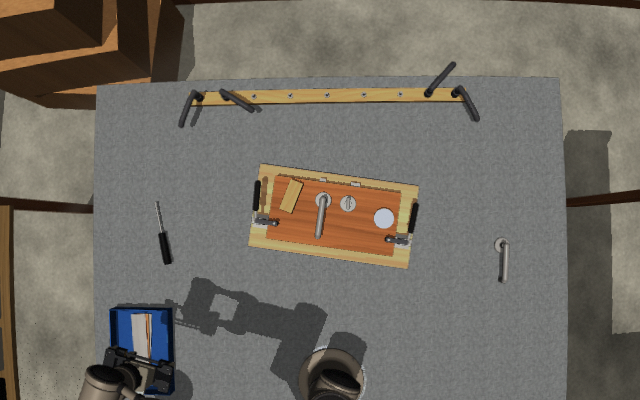

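View pics/side0.png

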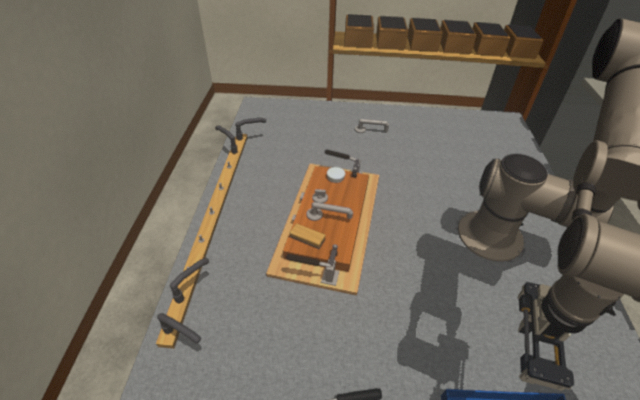

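The top view shows the sample with its forend facing away from the robot. The lever axis is near (323,200), the turn near (348,203), the block at (291,196) and the tin at (383,218). I'll enlarge both views.

```bash
python3 - <<'E'
import cv2
a=cv2.imread("pics/top0.png")[150:280,235:430]; cv2.imwrite("pics/top0c.png",cv2.resize(a,None,fx=4,fy=4,interpolation=2))
a=cv2.imread("pics/side0.png")[155:300,260:390]; cv2.imwrite("pics/side0c.png",cv2.resize(a,None,fx=4,fy=4,interpolation=2))
E
```

```text
(no output)
```

View pics/top0c.png

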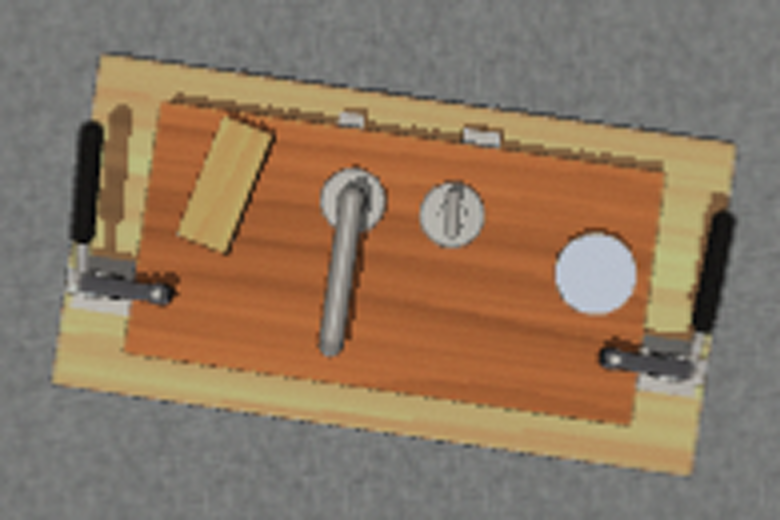

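View pics/side0c.png

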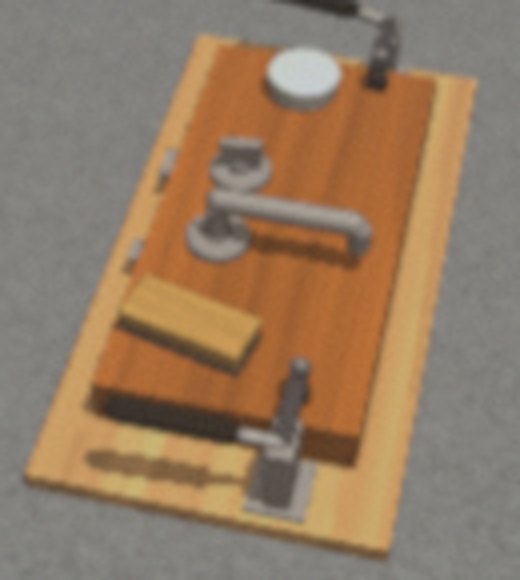

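```bash
cat > h.py <<'E'
import numpy as np, cv2
from plant import vision
def cam(n):
    c=vision.capture(n); f=200/np.tan(np.radians(c["vfov"]/2))
    K=np.array([[f,0,c["cx"]],[0,f,c["cy"]],[0,0,1.]]); return c,K
def proj(c,K,P):
    R=c["pose"][:3,:3]@np.diag([1,-1,-1.]); t=c["pose"][:3,3]
    rv=cv2.Rodrigues(R.T)[0]
    return cv2.projectPoints(np.float64(P).reshape(-1,1,3),rv,-R.T@t,K,np.float64(c["dist"]))[0][:,0]
def ray(c,K,uv,z):
    R=c["pose"][:3,:3]@np.diag([1,-1,-1.]); t=c["pose"][:3,3]
    n=cv2.undistortPoints(np.float64(uv).reshape(-1,1,2),K,np.float64(c["dist"]))[:,0]
    d=np.c_[n,np.ones(len(n))]@R.T
    return t+d*((np.reshape(z,-1)-t[2])/d[:,2])[:,None]
E
python3 - <<'E'
from h import *
from scipy.optimize import least_squares
T=cam("top");S=cam("side")
bb=[(135,260,18),(135,-260,18),(-135,-260,18),(-135,260,18)]
oc=[(100,200,62),(100,-200,62),(-100,-200,62),(-100,200,62)]
L=np.float64(bb+oc+[(43,39,70),(43,-39,70)])
ut=np.float64([(102,55),(735,145),(690,473),(53,383),(163,100),(663,165),(630,425),(125,352),(354,202),(452,214)])/4+(234.6,149.6)
Ls=np.float64([bb[1],bb[2],bb[0],bb[3]])
us=np.float64([(200,35),(477,78),(28,480),(388,553)])/4+(259.6,154.6)
def W(p,L):
    c,s=np.cos(p[2]),np.sin(p[2]); return np.c_[p[0]+c*L[:,0]-s*L[:,1],p[1]+s*L[:,0]+c*L[:,1],L[:,2]]
def r(p,w=(1,1)): return np.r_[w[0]*(proj(*T,W(p,L))-ut).ravel(),w[1]*(proj(*S,W(p,Ls))-us).ravel()]
for w in((1,0),(0,1),(1,1)):
    s=least_squares(r,[480,0,-.13],args=(w,),x_scale=[100,100,1]); print(w,s.x.round(4),np.abs(s.fun).max().round(2),"px")
p=s.x
np.save("door.npy",p)
print(W(p,np.float64([(43,39,70),(43,-39,70),(-57,39,107),(-69,39,107)])).round(1))
q=np.float64([(456,185),(450,237),(330,352)])/4+(234.6,149.6)
w=ray(*T,q,[99,99,107]);print(w.round(1)); d=w[0]-w[1];print("paddle yaw world",np.arctan2(d[1],d[0]))
E
```

```text
(1, 0) [ 5.365549e+02 -1.437820e+01 -1.542000e-01] 1.38 px
(0, 1) [ 5.318804e+02 -1.392800e+01 -1.535000e-01] 1.01 px
(1, 1) [ 5.352662e+02 -1.431080e+01 -1.530000e-01] 1.93 px
[[583.7  17.7  70. ]
 [571.8 -59.4  70. ]
 [484.9  32.9 107. ]
 [473.   34.7 107. ]]
[[593.5 -61.9  99. ]
 [553.9 -56.6  99. ]
 [468.1  35.6 107. ]]
paddle yaw world -0.13120027776614313
```

```bash
cat > to.py <<'E'
# usage: to.py x y z yaw -> dp(m) in tool axes and turn about tool z
import sys,numpy as np
from scipy.spatial.transform import Rotation as Ro
from plant import get_obs
o=get_obs(); R=Ro.from_euler("xyz",o["tcp_rot"])
x,y,z,yaw=map(float,sys.argv[1:])
print("dp",(R.inv().apply(np.array([x,y,z])-o["tool_pos"])/1000).round(4),"rot",(R.inv()*Ro.from_euler("xyz",[np.pi,0,yaw])).as_rotvec().round(3))
print(o["time"],o["tool_pos"].round(1),o["tcp_rot"].round(3),o["joint_positions"].round(2),"F",o["contact_force"].round(1),o["moment"].round(2),o["grip_width"],o["finger_force"])
E
python3 -m pendant '{"dp":[[-0.042,-0.033,0],[-0.085,-0.066,0],[-0.127,-0.1,0],[-0.17,-0.133,0],[-0.212,-0.166,0],[-0.255,-0.2,0],[-0.3,-0.233,0],[-0.34,-0.266,0]],"rotation":[[0,0,0.18],[0,0,0.36],[0,0,0.54],[0,0,0.72],[0,0,0.9],[0,0,1.08],[0,0,1.26],[0,0,1.44]]}' 0.04
python3 to.py 571.8 -59.4 140 -0.14
```

```text
time: 1.2
tool_pos: [394.0, 166.5, 191.9]
tcp_rot: [3.141, -0.0, 1.448]
contact_force: [0.4, 0.2, 0.0]
grip_width: 40.0
finger_force: 0.0
dp [-0.2025  0.204   0.0519] rot [ 0.000e+00 -1.000e-03  1.588e+00]
1.2 [394.  166.5 191.9] [ 3.141 -0.     1.448] [0.22 0.16 1.77 0.   1.21 0.34] F [0.4 0.2 0. ] [-0.06  0.04 -0.03] 40.033912833867475 0.0
```

```bash
python3 -m pendant '{"dp":[[-0.026,0.026,0],[-0.052,0.052,0],[-0.078,0.078,0],[-0.104,0.104,0],[-0.13,0.13,0],[-0.156,0.156,0],[-0.18,0.18,0],[-0.2025,0.204,0.03]],"rotation":[[0,0,0.18],[0,0,0.36],[0,0,0.54],[0,0,0.72],[0,0,0.9],[0,0,1.08],[0,0,1.26],[0,0,1.44]]}'
python3 to.py 571.8 -59.4 125 -0.14
```

```text
time: 2.2
tool_pos: [574.4, -58.0, 163.4]
tcp_rot: [3.14, -0.005, 0.009]
contact_force: [0.3, 1.2, -0.4]
grip_width: 39.6
finger_force: 0.0
dp [-0.0028  0.0013  0.0384] rot [ 0.001 -0.005  0.149]
2.2 [574.4 -58.  163.4] [ 3.14  -0.005  0.009] [-0.23  0.46  1.43  0.    1.25  1.33] F [ 0.3  1.2 -0.4] [-0.07  0.18  0.05] 39.56844762757072 0.0
```

```bash
python3 -m pendant '{"dp":[[-0.0028,0.0013,0.015],[-0.0028,0.0013,0.038],[-0.0028,0.0013,0.038]],"rotation":[[0,0,0.149],[0,0,0.149],[0,0,0.149]]}'
python3 to.py 571.8 -59.4 77 -0.14
python3 - <<'E'
from h import *
c,K=cam("side")
print(proj(c,K,[(571.8,-59.4,125),(571.8,-59.4,99)]))
a=c["pixels"][145:275,270:400,::-1]; cv2.imwrite("pics/s1.png",cv2.resize(a,None,fx=4,fy=4,interpolation=2))
E
```

```text
time: 2.58
tool_pos: [568.0, -57.8, 122.0]
tcp_rot: [-3.141, 0.004, -0.134]
contact_force: [-0.8, -0.5, -0.0]
grip_width: 40.1
finger_force: 0.0
dp [0.0042 0.0011 0.045 ] rot [-0.001  0.004  0.006]
2.575 [568.  -57.8 122. ] [-3.141  0.004 -0.134] [-0.24  0.49  1.49  0.    1.16  1.47] F [-0.8 -0.5 -0. ] [-0.04  0.13 -0.03] 40.05630693741139 0.0
[[319.20138361 184.27637214]
 [319.05315291 190.15855982]]
```

View pics/s1.png

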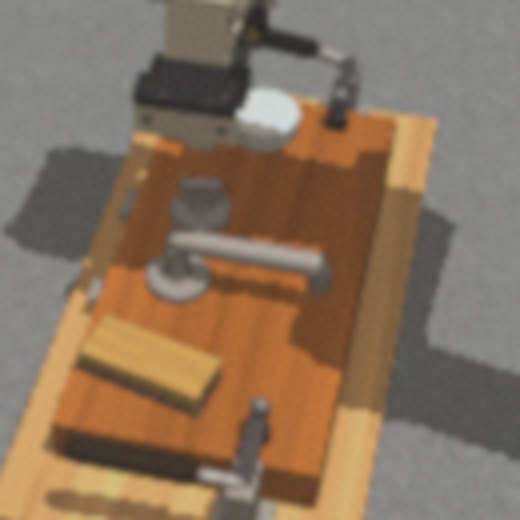

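The view shows the paddle at crop (203,182), under the gripper and within about 3 mm of the estimate. The block and lever are clear. Descending around the paddle.

```bash
python3 -m pendant '{"dp":[[0.003,0.001,0.015],[0.003,0.001,0.03],[0.003,0.001,0.044],[0.003,0.001,0.044]],"rotation":[[0,0,0],[0,0,0],[0,0,0],[0,0,0]]}'
python3 to.py 571 -59.4 78 -0.14
python3 -m pendant '{"dp":[[0,0,0],[0,0,0],[0,0,0],[0,0,0],[0,0,0],[0,0,0]],"rotation":[[0,0,0],[0,0,0],[0,0,0],[0,0,0],[0,0,0],[0,0,0]]}' 0
python3 to.py 571 -59.4 78 -0.14
```

```text
time: 3.12
tool_pos: [571.2, -59.1, 78.2]
tcp_rot: [-3.141, 0.003, -0.134]
contact_force: [-0.4, 0.9, -0.1]
grip_width: 39.8
finger_force: 0.0
dp [-0.0001  0.0003  0.0002] rot [-0.     0.003  0.006]
3.125 [571.2 -59.1  78.2] [-3.141e+00  3.000e-03 -1.340e-01] [-0.24  0.54  1.54  0.    1.07  1.47] F [-0.4  0.9 -0.1] [ 0.    0.24 -0.01] 39.775599829777576 0.0
time: 3.88
tool_pos: [572.2, -59.4, 79.8]
tcp_rot: [-3.141, -0.0, -0.134]
contact_force: [-0.2, -0.4, -0.9]
grip_width: 0.7
finger_force: 0.0
dp [-0.0012  0.0002  0.0018] rot [-0.    -0.     0.006]
3.875 [572.2 -59.4  79.8] [-3.141 -0.    -0.134] [-0.24  0.54  1.54  0.    1.07  1.47] F [-0.2 -0.4 -0.9] [-0.05  0.17 -0.  ] 0.6857470034294144 0.0
```

```bash
python3 - <<'E'
from h import *
from plant import get_obs
o=get_obs()
ims=[]
for n,(r0,c0) in (("side",(130,260)),("top",(140,270))):
    c,K=cam(n); a=c["pixels"][r0:r0+140,c0:c0+130,::-1]
    p=proj(c,K,[o["tool_pos"],(571.8,-59.4,99)]); print(n,(p-(c0,r0))*3+ (0 if n=="side" else np.array([390,0])))
    ims.append(cv2.resize(a,None,fx=3,fy=3,interpolation=2))
cv2.imwrite("pics/g1.png",np.hstack(ims))
E
```

```text
side [[176.45427585 193.14384116]
 [177.15945872 180.47567945]]
top [[623.1178749  189.35711271]
 [623.73601376 188.90917127]]
```

View pics/g1.png

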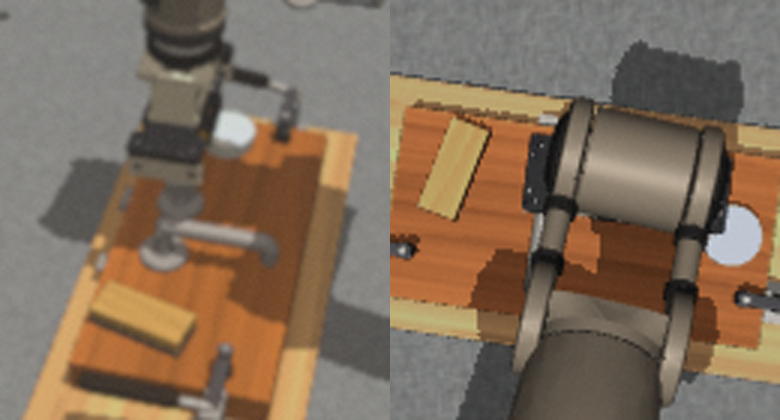

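The fingers closed on nothing (0.7 mm). I'll check where the fingers and body should appear against what the picture shows.

```bash
python3 - <<'E'
from h import *
from plant import get_obs
o=get_obs(); print(o["grip_width"],o["finger_force"],o["tool_pos"],o["contact_force"])
c,K=cam("side"); r0,c0=145,275
a=c["pixels"][r0:r0+75,c0:c0+90,::-1]
t=np.array([571,-59,79.])
P=[t,t+[0,95,66],t+[0,-95,66],t+[0,0,66],t+[37,95,66],t+[-37,95,66],(571.8,-59.4,70),t+[0,20,0]]
print(((proj(c,K,P)-(c0,r0))*8).round())
im=cv2.resize(a,None,fx=8,fy=8,interpolation=2)
im=cv2.convertScaleAbs(im,alpha=1.5,beta=20)
cv2.imwrite("pics/g2.png",im)
E
```

```text
0.37521265611974275 0.0 [572.19475179 -59.3576592   79.79661675] [-0.39960907  0.16638553  0.45841567]
[[353. 397.]
 [338. 447.]
 [373. 127.]
 [356. 278.]
 [240. 440.]
 [437. 453.]
 [351. 412.]
 [350. 431.]]
```

View pics/g2.png

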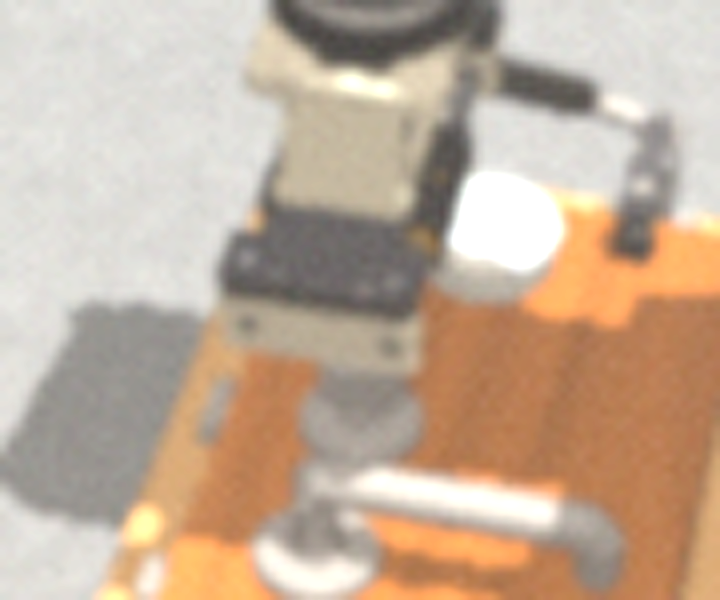

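```bash
python3 - <<'E'
from h import *
T=cam("top");S=cam("side")
# body near(+y) end, top view dark edge
for z in(150,180,210): print(z,ray(*T,[(270+(530-390)/3,140+172/3)],z)[0].round(1),ray(*T,[(270+(722-390)/3,140+215/3)],z)[0].round(1))
for uv in((315,191.2),(315.5,181.5)):   # side: lower edge of beige strip, lower edge of dark box
    for z in(100,120,145,160,180,200): print(uv,z,ray(*S,[uv],z)[0].round(0))
# paddle seen now in side: top edge ends / roses
print(ray(*S,[(275+360/8,145+412/8)],70),ray(*S,[(275+315/8,145+548/8)],70))
E
```

```text
150 [587.4  33.8 150. ] [ 542.5 -153.5  150. ]
180 [585.7  32.7 180. ] [ 541.7 -150.5  180. ]
210 [583.9  31.7 210. ] [ 540.9 -147.5  210. ]
(315, 191.2) 100 [584. -52. 100.]
(315, 191.2) 120 [583. -31. 120.]
(315, 191.2) 145 [581.  -5. 145.]
(315, 191.2) 160 [580.  11. 160.]
(315, 191.2) 180 [579.  32. 180.]
(315, 191.2) 200 [577.  53. 200.]
(315.5, 181.5) 100 [587. -99. 100.]
(315.5, 181.5) 120 [585. -77. 120.]
(315.5, 181.5) 145 [583. -49. 145.]
(315.5, 181.5) 160 [582. -33. 160.]
(315.5, 181.5) 180 [580. -11. 180.]
(315.5, 181.5) 200 [579.  11. 200.]
[[568.15342493 -59.82606942  70.        ]] [[580.41569931  18.61625383  70.        ]]
```

The triangulated body underside is about 35 mm higher than the reported TCP implies, which would explain the empty grip. I'll check by feeling downwards with the closed fingers.

```bash
python3 -m pendant '{"dp":[[0,0,0.002],[0,0,0.004],[0,0,0.006],[0,0,0.006]],"rotation":[[0,0,0],[0,0,0],[0,0,0],[0,0,0]]}'
python3 -m pendant '{"dp":[[0,0,0.002],[0,0,0.004],[0,0,0.004]],"rotation":[[0,0,0],[0,0,0],[0,0,0]]}'
python3 -m pendant '{"dp":[[0,0,0.002],[0,0,0.004],[0,0,0.004]],"rotation":[[0,0,0],[0,0,0],[0,0,0]]}'
```

```text
time: 4.62
tool_pos: [572.0, -59.3, 73.5]
tcp_rot: [-3.141, 0.001, -0.134]
contact_force: [0.2, -0.4, 0.4]
grip_width: 0.5
finger_force: 0.0
time: 5.0
tool_pos: [572.1, -59.3, 69.6]
tcp_rot: [-3.141, 0.0, -0.134]
contact_force: [0.4, 0.3, 0.8]
grip_width: 0.5
finger_force: 0.0
time: 5.38
tool_pos: [572.0, -59.3, 65.6]
tcp_rot: [-3.141, 0.0, -0.134]
contact_force: [0.4, 0.4, -0.4]
grip_width: 0.1
finger_force: 0.0
```

```bash
python3 -m pendant '{"dp":[[0,0,0.0015],[0,0,0.003],[0,0,0.003]],"rotation":[[0,0,0],[0,0,0],[0,0,0]]}'
python3 -m pendant '{"dp":[[0,0,0.0015],[0,0,0.003],[0,0,0.003]],"rotation":[[0,0,0],[0,0,0],[0,0,0]]}'
python3 - <<'E'
from h import *
S=cam("side")
cv2.imwrite("pics/g3.png",cv2.convertScaleAbs(cv2.resize(S[0]["pixels"][145:220,275:365,::-1],None,fx=8,fy=8,interpolation=2),alpha=1.5,beta=20))
E
```

```text
time: 5.75
tool_pos: [572.5, -59.4, 64.3]
tcp_rot: [3.141, -0.001, -0.134]
contact_force: [-3.4, 1.3, 10.8]
grip_width: 0.6
finger_force: 5.1
time: 6.12
tool_pos: [572.7, -59.5, 64.0]
tcp_rot: [3.141, -0.003, -0.134]
contact_force: [-11.8, 1.2, 29.5]
grip_width: 0.4
finger_force: 14.5
```

The closed fingers met the paddle top (99 mm) at a reading of 64.4. So the true tip height is the reading plus 35 mm, which agrees with the picture. I'll rise, open, go down to a true 78 mm and grip.

```bash
python3 -m pendant '{"dp":[[0,0,-0.01],[0,0,-0.015]],"rotation":[[0,0,0],[0,0,0]]}'
python3 -m pendant '{"dp":[[0,0,0],[0,0,0],[0,0,0],[0,0,0]],"rotation":[[0,0,0],[0,0,0],[0,0,0],[0,0,0]]}' 0.04
python3 to.py 571.5 -59.4 43.5 -0.134
```

```text
time: 6.42
tool_pos: [572.5, -59.4, 75.4]
tcp_rot: [3.142, -0.001, -0.134]
contact_force: [-0.3, -0.4, 0.0]
grip_width: 0.0
finger_force: 0.0
time: 6.92
tool_pos: [572.1, -59.3, 74.5]
tcp_rot: [-3.141, 0.001, -0.134]
contact_force: [-0.1, 0.6, -0.4]
grip_width: 35.8
finger_force: 0.0
dp [-0.0005  0.0002  0.031 ] rot [-0.     0.001 -0.   ]
6.925 [572.1 -59.3  74.5] [-3.141e+00  1.000e-03 -1.340e-01] [-0.24  0.55  1.54  0.    1.05  1.47] F [-0.1  0.6 -0.4] [-0.04  0.22  0.  ] 35.8387048424014 0.0
```

```bash
python3 -m pendant '{"dp":[[0,0,0.008],[0,0,0.016],[0,0,0.023],[0,0,0.03],[0,0,0.03]],"rotation":[[0,0,0],[0,0,0],[0,0,0],[0,0,0],[0,0,0]]}'
python3 -m pendant '{"dp":[[0,0,0],[0,0,0],[0,0,0],[0,0,0],[0,0,0]],"rotation":[[0,0,0],[0,0,0],[0,0,0],[0,0,0],[0,0,0]]}' 0
python3 to.py 571.5 -59.4 43.5 -0.134
```

```text
time: 7.55
tool_pos: [571.7, -59.3, 44.1]
tcp_rot: [-3.141, 0.001, -0.134]
contact_force: [-0.2, 0.0, -0.4]
grip_width: 39.7
finger_force: 0.0
time: 8.18
tool_pos: [571.6, -61.3, 45.0]
tcp_rot: [3.139, 0.001, -0.134]
contact_force: [-2.7, -6.7, 0.6]
grip_width: 8.6
finger_force: 30.0
dp [-0.0004 -0.0018  0.0015] rot [0.003 0.001 0.   ]
8.175 [571.6 -61.3  45. ] [ 3.139e+00  1.000e-03 -1.340e-01] [-0.24  0.58  1.57 -0.    0.99  1.47] F [-2.7 -6.7  0.6] [-1.26  0.63  0.08] 8.551836005414806 29.9711412191391
```

```bash
python3 -m pendant '{"dp":[[0,0.002,0],[0,0.002,0],[0,0.002,0],[0,0.002,0],[0,0.002,0],[0,0.002,0],[0,0.002,0],[0,0.002,0]],"rotation":[[0,0,-0.13],[0,0,-0.26],[0,0,-0.39],[0,0,-0.52],[0,0,-0.65],[0,0,-0.78],[0,0,-0.91],[0,0,-0.91]]}'
python3 to.py 571.5 -61.3 43.5 1.418
```

```text
time: 9.18
tool_pos: [571.8, -61.7, 45.0]
tcp_rot: [3.141, 0.0, 0.775]
contact_force: [-2.9, -2.7, 2.7]
grip_width: 8.8
finger_force: 30.0
dp [ 0.     -0.0005  0.0015] rot [ 0.     0.    -0.643]
9.175 [571.8 -61.7  45. ] [3.141 0.    0.775] [-0.24  0.58  1.57 -0.    0.99  0.56] F [-2.9 -2.7  2.7] [-0.38  0.37  0.04] 8.796600520852694 29.969981610774994
```

```bash
python3 -m pendant '{"dp":[[0,0,0],[0,0,0],[0,0,0],[0,0,0],[0,0,0],[0,0,0],[0,0,0]],"rotation":[[0,0,-0.13],[0,0,-0.26],[0,0,-0.39],[0,0,-0.52],[0,0,-0.62],[0,0,-0.68],[0,0,-0.68]]}'
python3 to.py 571.5 -61.3 43.5 1.418
```

```text
time: 10.05
tool_pos: [572.1, -61.8, 45.1]
tcp_rot: [3.141, 0.0, 1.452]
contact_force: [-0.8, -3.0, 2.2]
grip_width: 9.0
finger_force: 30.6
dp [ 0.0004 -0.0007  0.0016] rot [0.001 0.    0.034]
10.05 [572.1 -61.8  45.1] [3.141 0.    1.452] [-0.24  0.58  1.57 -0.    0.99 -0.12] F [-0.8 -3.   2.2] [-0.57  0.21 -0.52] 9.001013496371213 30.55699110031128
```

The moment shows the turn on its stop at about 1.58 rad, so the dead bolt is in. I'll release it, rise and move to the lever.

```bash
python3 -m pendant '{"dp":[[0,0,0],[0,0,0],[0,0,0],[0,0,0]],"rotation":[[0,0,0.03],[0,0,0.03],[0,0,0.03],[0,0,0.03]]}' 0.04
python3 -m pendant '{"dp":[[0,0,-0.02],[0,0,-0.04],[0,0,-0.06],[0,0,-0.06]],"rotation":[[0,0,0],[0,0,0],[0,0,0],[0,0,0]]}'
python3 to.py 493 29.2 105 -0.15
python3 - <<'E'
from h import *
S=cam("side")
cv2.imwrite("pics/g4.png",cv2.convertScaleAbs(cv2.resize(S[0]["pixels"][145:220,275:365,::-1],None,fx=8,fy=8,interpolation=2),alpha=1.5,beta=20))
E
```

```text
time: 10.55
tool_pos: [571.9, -61.2, 44.7]
tcp_rot: [-3.142, -0.0, 1.426]
contact_force: [0.3, 0.6, 0.3]
grip_width: 39.1
finger_force: 0.0
time: 11.05
tool_pos: [573.0, -61.5, 106.2]
tcp_rot: [3.138, 0.0, 1.426]
contact_force: [0.1, -0.1, -0.6]
grip_width: 39.7
finger_force: 0.0
dp [ 0.0782 -0.0923  0.0008] rot [ 0.003 -0.002  1.576]
11.05 [573.  -61.5 106.2] [3.138 0.    1.426] [-0.24  0.51  1.51  0.    1.12 -0.1 ] F [ 0.1 -0.1 -0.6] [-0.11  0.09  0.  ] 39.67940801337397 0.0
```

View pics/g4.png

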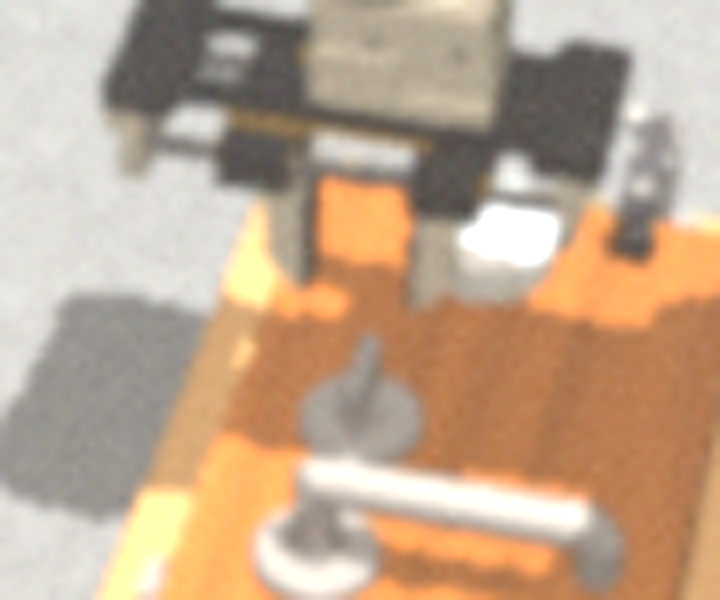

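The paddle at (365,375) now lies along the edge, pointing at the camera, and the dead bolt is out of sight. The open fingers are clear of it. Going to the lever.

```bash
python3 -m pendant '{"dp":[[0.01,-0.012,0],[0.02,-0.024,0],[0.03,-0.036,0],[0.04,-0.048,0],[0.05,-0.06,0],[0.06,-0.072,0],[0.07,-0.082,0],[0.078,-0.092,0]],"rotation":[[0,0,0.18],[0,0,0.36],[0,0,0.54],[0,0,0.72],[0,0,0.9],[0,0,1.08],[0,0,1.26],[0,0,1.44]]}'
python3 to.py 493 29.2 105 -0.15
```

```text
time: 12.1
tool_pos: [491.1, 29.6, 103.6]
tcp_rot: [-3.141, 0.002, -0.02]
contact_force: [-0.2, 0.8, -0.1]
grip_width: 40.0
finger_force: 0.0
dp [ 0.0019  0.0004 -0.0014] rot [-0.     0.002  0.13 ]
12.1 [491.1  29.6 103.6] [-3.141e+00  2.000e-03 -2.000e-02] [-0.1   0.38  1.74  0.    1.03  1.49] F [-0.2  0.8 -0.1] [-0.07  0.22  0.01] 40.04918737702922 0.0
```

Now finish the yaw and go down to a true 88 mm (reading 53), with a settled reading before closing.

```bash
python3 -m pendant '{"dp":[[0.001,0,0],[0.001,0,0.01],[0.001,0,0.022],[0.001,0,0.036],[0.001,0,0.05],[0.001,0,0.05]],"rotation":[[0,0,0.13],[0,0,0.13],[0,0,0.13],[0,0,0.13],[0,0,0.13],[0,0,0.13]]}'
python3 to.py 493 29.2 53 -0.15
```

```text
time: 12.85
tool_pos: [492.2, 29.2, 53.3]
tcp_rot: [3.142, 0.003, -0.144]
contact_force: [0.2, 0.4, 0.2]
grip_width: 40.2
finger_force: 0.0
dp [ 0.0008 -0.0002  0.0003] rot [0.    0.003 0.006]
12.85 [492.2  29.2  53.3] [ 3.142e+00  3.000e-03 -1.440e-01] [-0.1   0.45  1.79  0.    0.9   1.62] F [0.2 0.4 0.2] [-0.07  0.19 -0.02] 40.155400498287044 0.0
```

```bash
python3 -m pendant '{"dp":[[0,0,0],[0,0,0],[0,0,0],[0,0,0],[0,0,0]],"rotation":[[0,0,0],[0,0,0],[0,0,0],[0,0,0],[0,0,0]]}' 0
python3 to.py 493 29.2 53 -0.15
```

```text
time: 13.48
tool_pos: [493.6, 29.7, 55.3]
tcp_rot: [-3.141, -0.001, -0.144]
contact_force: [0.3, 6.2, 3.0]
grip_width: 18.2
finger_force: 30.0
dp [-0.0005  0.0005  0.0023] rot [-0.001 -0.001  0.006]
13.475 [493.6  29.7  55.3] [-3.141e+00 -1.000e-03 -1.440e-01] [-0.1   0.45  1.79  0.    0.9   1.62] F [0.3 6.2 3. ] [ 0.83  0.11 -0.05] 18.210262365508033 30.008368492126465
```

```bash
python3 -m pendant '{"dp":[[0.0002,0.0068,0],[0.0009,0.0136,0],[0.0021,0.0204,0],[0.0038,0.027,0],[0.006,0.0335,0],[0.0086,0.0398,0],[0.0118,0.0458,0],[0.0153,0.0517,0]],"rotation":[[0,0,-0.075],[0,0,-0.15],[0,0,-0.225],[0,0,-0.3],[0,0,-0.375],[0,0,-0.45],[0,0,-0.525],[0,0,-0.6]]}'
python3 to.py 506 -32 53 0.556
python3 - <<'E'
from plant import get_obs; import numpy as np
p=get_obs()["tool_pos"]; d=p[:2]-[583.7,15.6]; print(np.hypot(*d), np.arctan2(-d[1],-d[0]))
E
```

```text
time: 14.48
tool_pos: [501.2, -23.2, 55.2]
tcp_rot: [-3.14, -0.002, 0.458]
contact_force: [0.4, 8.9, 3.3]
grip_width: 18.2
finger_force: 30.1
dp [0.0004 0.01   0.0022] rot [-0.001 -0.002 -0.098]
14.475 [501.2 -23.2  55.2] [-3.14e+00 -2.00e-03  4.58e-01] [-0.2   0.46  1.77  0.    0.91  0.91] F [0.4 8.9 3.3] [ 1.44 -0.11 -0.25] 18.180421179026844 30.141947865486145
91.18497425815866 0.43974157514103285
```

```bash
python3 -m pendant '{"dp":[[0.0002,0.0048,0],[0.0005,0.0096,0],[0.0005,0.0096,0],[0.0005,0.0096,0],[0.0005,0.0096,0],[0.0005,0.0096,0]],"rotation":[[0,0,-0.05],[0,0,-0.105],[0,0,-0.105],[0,0,-0.105],[0,0,-0.105],[0,0,-0.105]]}'
python3 - <<'E'
from plant import get_obs; from h import *
o=get_obs();p=o["tool_pos"]; d=p[:2]-[583.7,15.6]; print(np.hypot(*d), np.arctan2(-d[1],-d[0])+.15,o["tcp_rot"][2]+.15,o["moment"])
S=cam("side");T=cam("top")
a=cv2.resize(S[0]["pixels"][145:245,275:375,::-1],(600,600),interpolation=2)
cv2.imwrite("pics/f.png",cv2.convertScaleAbs(a,alpha=1.4,beta=15))
E
```

```text
time: 15.22
tool_pos: [505.5, -31.4, 55.2]
tcp_rot: [-3.14, -0.001, 0.56]
contact_force: [0.3, 8.5, 4.4]
grip_width: 18.2
finger_force: 30.2
91.22872401651779 0.6913049374514312 0.7101054295539221 [ 1.18483286  0.26659322 -0.28635939]
```

View pics/f.png

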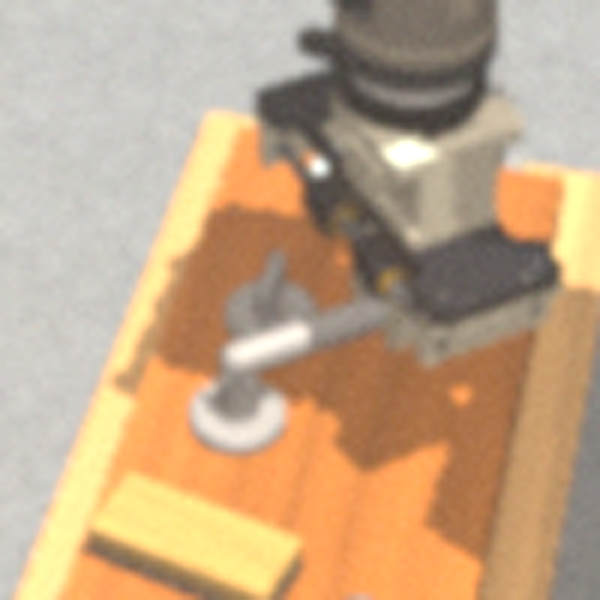

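The lever, at (235,355) to (390,310), is swung towards the turn and held in the fingers. Neither bolt shows at the forend, and the block hasn't moved. Both angle estimates are about 0.70 rad with the arm at rest, so I'm handing in.

```bash
python3 -c "
from plant import workorder; print(workorder.close_job())"
```

```text
the job is handed in; nothing more can be done
None
```

The job is handed in at about 15 s of the 48 s allowed: the thumb-turn is at its stop with the dead bolt drawn in, and the fingers grip the lever motionless at about 0.70 rad (latch level) with a 30 N grip; the arm went nowhere near the bystanders, but no verdict came back.

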